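# Seat the relays and shut the control box

### The job

On the garage bench stands an open control box with three plug-in relays: starting with the one nearest the robot and going outward in order, push each relay down firmly (about 15 newtons) with the fingers until it stops solid, and hold the push for half a second, even if it looks home already, without ever hammering it. Then swing the hinged cover down over the box and press it shut just as firmly, again holding for half a second. Leave everything else on the bench where it is.

Things in the scene. Friction and masses are not known exactly. Their poses are not given: they have to be found in the camera images.
- control_box: open grey steel control box fixed to the bench, 190 (its x) x 200 (its y) x 85 mm high, walls 4 mm; origin: centre of its underside, z up. Hinge on its +x rim (to the robot's left). Three relays in a row at x = -40 mm, y = +56, 0, -56 mm (relay 1 to 3, nearest the robot first). The +x half holds a transformer and terminals at most 45 mm high. Position and yaw vary.
- relay1: relay 1 of 3 (1 = nearest the robot), grey block 32 (its x) x 30 (its y) x 34 mm high; origin: centre of its underside, flat top 34 mm above it. Sockets are clipped in at different heights: seated heights differ by up to 6 mm. Going in it drags with about 7 N; home, it stops solid; a firm push is about 15 N; above 70 N it breaks
- socket1: black socket of relay 1, 50 (its x) x 36 (its y) mm, its top 21 mm above its origin; fully home, the relay's underside lies on that top (relay origin 21 mm above socket origin); at the start it stands 0 to 10 mm higher, so a relay may be home already
- relay2: relay 2 of 3 (1 = nearest the robot), grey block 32 (its x) x 30 (its y) x 34 mm high; origin: centre of its underside, flat top 34 mm above it. Sockets are clipped in at different heights: seated heights differ by up to 6 mm. Going in it drags with about 7 N; home, it stops solid; a firm push is about 15 N; above 70 N it breaks
- socket2: black socket of relay 2, 50 (its x) x 36 (its y) mm, its top 21 mm above its origin; fully home, the relay's underside lies on that top (relay origin 21 mm above socket origin); at the start it stands 0 to 10 mm higher, so a relay may be home already
- relay3: relay 3 of 3 (1 = nearest the robot), grey block 32 (its x) x 30 (its y) x 34 mm high; origin: centre of its underside, flat top 34 mm above it. Sockets are clipped in at different heights: seated heights differ by up to 6 mm. Going in it drags with about 7 N; home, it stops solid; a firm push is about 15 N; above 70 N it breaks
- socket3: black socket of relay 3, 50 (its x) x 36 (its y) mm, its top 21 mm above its origin; fully home, the relay's underside lies on that top (relay origin 21 mm above socket origin); at the start it stands 0 to 10 mm higher, so a relay may be home already
- cover: the cover: flat steel panel 190 x 200 x 8 mm with a 14 x 50 mm tab at its free edge; origin on the hinge line at mid-width, underside of the panel; its own -x runs from the hinge to the free edge, its z out of the outer face: upright when shut, tilted by the opening angle (up to 2.2 rad). Stiff hinge, stays where it is left (about 0.4 N m to move)
- cover_hinge (a point): point on the hinge axis at mid-width, 85.5 mm above the bench; its y axis is the hinge axis
- cover_edge (a point): point on the cover's outer face, 20 mm in from the free edge, at mid-width
- spare_relay: bystander, to be left alone: spare relay lying on its side on the bench, 34 x 32 x 30 mm
- screw_jar: bystander, to be left alone: screw jar, 52 mm across, 60 mm tall
- tape_roll: bystander, to be left alone: roll of tape lying flat, 90 mm across, 24 mm tall
- screwdriver: bystander, to be left alone: screwdriver lying on the bench
- wrench: bystander, to be left alone: wrench lying on the bench
- glue: bystander, to be left alone: glue bottle, 60 mm across, 160 mm tall
- tin: bystander, to be left alone: tin, 100 mm across, 110 mm tall
- mug: bystander, to be left alone: mug, 80 mm across, 90 mm tall

How it is judged:
On the way, in this order (a step that is already met when the one before it is completed fails the run):
1. relay 1 fully home while the fingers hold it pressed with more than 10 N (z of relay1 in the frame of socket1 below 0.0228 m and contact force between the fingers and relay1 above 10 N), for 0.2 s.
2. relay 2 fully home while the fingers hold it pressed with more than 10 N (z of relay2 in the frame of socket2 below 0.0228 m and contact force between the fingers and relay2 above 10 N), for 0.2 s.
3. relay 3 fully home while the fingers hold it pressed with more than 10 N (z of relay3 in the frame of socket3 below 0.0228 m and contact force between the fingers and relay3 above 10 N), for 0.2 s.
4. cover shut while the fingers hold it pressed with more than 8 N (angle between cover's own z axis and vertical below 0.03 rad and contact force between the fingers and cover above 8 N), for 0.2 s.
At the end, for the whole second after the job is handed in: all three relays fully home (less than 1.8 mm out of their sockets) and the cover shut (less than 0.03 rad open) and still (z of relay1 in the frame of socket1 below 0.0228 m and z of relay2 in the frame of socket2 below 0.0228 m and z of relay3 in the frame of socket3 below 0.0228 m and angle between cover's own z axis and vertical below 0.03 rad and angular speed of cover below 0.05 rad/s); the robot touches nothing.
It fails at once if a relay is hit or pressed with more than 70 N (contact force between any of the arm, the fingers and relay1 above 70 N or contact force between any of the arm, the fingers and relay2 above 70 N or contact force between any of the arm, the fingers and relay3 above 70 N).
It fails at once if one of the bystanders is moved by more than 30 mm (distance of any of spare_relay, screw_jar, tape_roll, screwdriver, wrench, glue, tin, mug from where it was at the start of the episode above 0.03 m).
It also fails if it takes over 67 s, if anything falls off the work surface, if the arm or the gripper's body presses on something with over 40 N, if the wrist force passes 120 N, or if a joint passes its speed limit or range.

### The arm

A 7-joint arm with a two-finger parallel gripper is mounted at the origin on the work surface. World frame = base frame: x ahead of the robot, y to its left, z up, the work surface at z = 0. Lengths are in m, angles in rad, forces in N, time in s.
With the tool pointing down it reaches from about 0.4 to 0.85 m from the base axis. Payload 4.5 kg.
Tool frame: the origin (TCP) lies midway between the tips of the shut fingers; the grasp point (between the pads) lies 19 mm behind it; z points along the fingers, y is the line along which they close (so a half turn about z gives the same grasp; the last joint's range is limited). The gripper opens to 88 mm and grips with 3 to 60 N. Pads are 18 mm wide; open, the fingers measure 123 mm over their backs; the gripper's body (75 mm by 187 mm) begins 45 mm behind the grasp point.
Start: joints at [-1.291, 0.689, -0.195, 1.565, 0.157, 0.902, -0.215], TCP at [0.152, 0.606, 0.239] pointing down, gripper open.
Joint ranges: [-3.01, 3.01], [-0.46, 2.08], [-1.47, 1.51], [0.13, 2.56], [-1, 4.14], [0.04, 2.09], [-2.66, 2.66]. Speed limits (rad/s): [2.57, 2.57, 3.14, 3.14, 3.14, 3.14, 3.14].

### API

Orientations are given as a unit quaternion [x, y, z, w].
In Python, from plant import sensors, eyes, finish_job gives the robot as it stands.
- The arm moves only by the tool send_rows, never from a script. Its argument "rows" is text: rows parted by semicolons, each of 4 numbers parted by spaces: the shift along the tool's x, y, z normalised to -1 to 1, where 1 is 30 cm, then the turn about the tool's z normalised to -1 to 1, where 1 is 2 pi rad. A call has 1 to 10 rows; each row is the pose to reach, as a shift and turn from the pose commanded when the call began, along the tool's axes at that moment, turning the shorter way round; what a row does not reach only later rows make up. A row lasts 1/12 s, in which the tool goes at most 41.7 mm and 7.16 degrees, less where a joint would pass 70% of its speed; a pose out of reach is approached as far as the arm can. A call with a number of a shift or a turn outside -1 to 1 is refused whole. A call with a gripper value outside its range is refused whole. "jaw" is the closure, from -1 (fully open) to 1 (shut), set as the call begins (left out, the last holds). The fingers move at their own pace and stop on an object; "force" is the grip in N (left out, the last holds). Time passes only in rows, so rows that repeat a pose let the fingers close. It gives the time, the measured TCP pose, the force, the opening and the grip force at its end, in the units of the state.
- sensors.get_state(): the state, without advancing time (a new reading comes with each control period).
- eyes.snapshot(name): name is "side" or "top"; returns (picture, depth): 400x640x3 uint8, red, green, blue; 400x640 float32, m along the optical axis (not along the pixel's ray), 0 where there is no reading.
- eyes.calibration(name): a dict with "fov_y" (degrees; the focal length in pixels is half the picture's height over the tangent of half this angle, whatever the lens; pixels are square), "cx", "cy" (the principal point, pixels), "dist_coeffs" ([k1, k2, p1, p2, k3] as OpenCV has them; the pictures are not rectified), "world_from_camera" (4x4, takes a point from camera to world coordinates). Camera axes: x right, y down, z forward; pixel columns grow to the right and rows downward; lengths in m; the calibration is good to about 2 mm. A picture is of the moment at which its call begins. calibration takes no time and is no camera call.
- finish_job(): hands the job in; it is judged then, once.
The state is a dict: "clock": time; "q": joint angles; "qd": joint speeds; "joint_torque": joint torques, N m; "tool_pos": TCP position; "eef_rot": TCP orientation; "contact_force": force on the tool from outside, world axes, zero at the start; "moment": the same for the moment, N m; "opening": opening from 0.0 (shut) to 1.0 (fully open); "finger_force": force on a finger pad.
Only numpy, scipy, OpenCV 4.12 (cv2) and the standard library are available. Lean on these libraries where they do the work, as an engineer would, in place of code of your own. Each camera call takes 0.05 s, during which the arm holds its last target. There are 200 camera calls.

## Working session

There is one attempt and no reset: what is moved stays moved. The work goes in short steps, Python scripts to look and compute and a tool call to move; the robot and the scene stay as the last step left them, time stands still between calls to the robot, and variables do not carry over. Pictures are saved under pics/ and viewed, at most 10 in all, crops included, and the job is handed in when it is done.

Besides the shell and the picture viewer there is one more tool, called after "Call:" in YAML: its name, and indented under it one key for each argument. send_rows: Moves the arm, as the interface text tells. Scaled input: -1 to 1 covers 30 cm each way for a shift and 2 pi rad each way for a turn. Its arguments: {"type":"object","properties":{"rows":{"type":"string"},"jaw":{"type":"number"},"force":{"type":"number"}},"required":["rows"]}

```bash
mkdir -p pics; cat > h.py <<'E'
import numpy as np,cv2
from plant import sensors,eyes,finish_job
def K(n):
    c=eyes.calibration(n);f=200/np.tan(np.radians(c['fov_y'])/2)
    return np.array([[f,0,c['cx']],[0,f,c['cy']],[0,0,1.]]),np.array(c['dist_coeffs'],float),np.array(c['world_from_camera'])
def cloud(n,d):
    k,dc,T=K(n);v,u=np.mgrid[0:400,0:640]
    p=cv2.undistortPoints(np.stack([u,v],-1).reshape(-1,1,2).astype(float),k,dc).reshape(400,640,2)
    P=np.concatenate([p*d[...,None],d[...,None]],-1)
    return P@T[:3,:3].T+T[:3,3]
E
python3 - <<'E'
from h import *
for n in('side','top'):
    im,d=eyes.snapshot(n);cv2.imwrite(f'pics/{n}0.png',im[...,::-1]);np.save(f'{n}0.npy',d);print(n,K(n)[2].round(3).tolist())
s=sensors.get_state();print({k:np.round(v,3).tolist() for k,v in s.items()})
E
```

```text
side [[0.707, -0.368, 0.605, -0.386], [-0.708, -0.355, 0.611, -0.939], [-0.01, -0.86, -0.511, 0.894], [0.0, 0.0, 0.0, 1.0]]
top [[0.014, -0.996, 0.087, 0.429], [-1.0, -0.014, 0.003, -0.028], [-0.002, -0.087, -0.996, 1.647], [0.0, 0.0, 0.0, 1.0]]
{'clock': 0.1, 'q': [-1.291, 0.69, -0.195, 1.566, 0.157, 0.902, -0.215], 'qd': [-0.0, -0.002, -0.001, -0.004, -0.001, -0.0, -0.001], 'joint_torque': [-0.003, -52.849, -1.272, -15.384, -0.053, 0.002, 0.0], 'tool_pos': [0.152, 0.606, 0.238], 'eef_rot': [0.123, 0.992, -0.001, -0.0], 'contact_force': [0.999, 0.178, 0.223], 'moment': [-0.052, -0.024, -0.005], 'finger_force': 0.0, 'opening': 1.001}
```

View pics/top0.png

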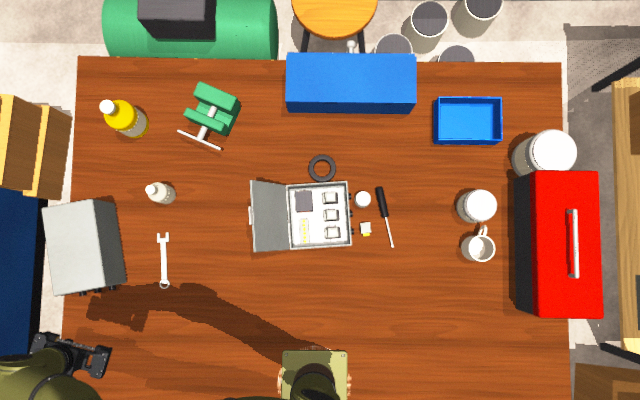

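View pics/side0.png

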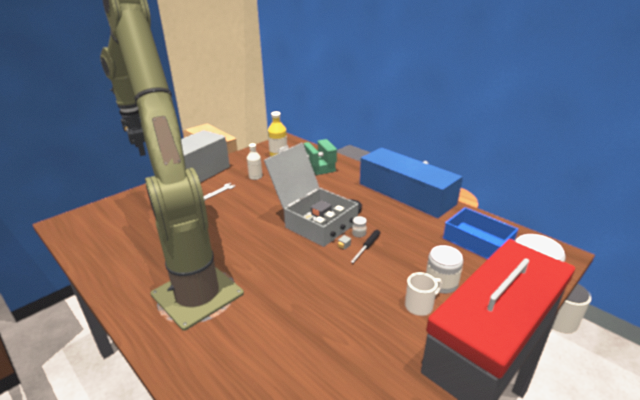

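The top view shows the box at about (320,214). The relays run down its right side at (333,231), (332,214) and (330,198), and the cover leans left around (268,215). Next I'll enlarge the box and measure it.

```bash
python3 - <<'E'
from h import *
im=cv2.imread('pics/top0.png');d=np.load('top0.npy');P=cloud('top',d);np.save('P.npy',P)
c=im[150:270,235:405];cv2.imwrite('pics/crop.png',cv2.resize(c,(680,480),interpolation=cv2.INTER_CUBIC))
for u,v in [(333,231),(332,214),(330,198),(360,260),(312,243),(252,215),(288,215),(270,215),(270,190),(270,240),(363,199),(366,228)]:print(u,v,P[v,u].round(4))
# rim points
m=(abs(P[...,2]-.0825)<.006);m[:, :286]=0;m[:,356:]=0;m[:175]=0;m[255:]=0
print(m.sum());q=P[m][:,:2].astype(np.float32);print(cv2.minAreaRect(q))
Z=(P[190:242:2,322:344:2,2]*1000).round().astype(int);print(Z)
E
```

```text
333 231 [ 0.4792 -0.0535  0.0703]
332 214 [ 0.5324 -0.0498  0.0668]
330 198 [ 0.5825 -0.0429  0.068 ]
360 260 [ 3.891e-01 -1.430e-01  3.000e-04]
312 243 [0.4416 0.0127 0.0092]
252 215 [0.514  0.1722 0.2606]
288 215 [0.5261 0.0862 0.0878]
270 215 [0.5199 0.1321 0.1765]
270 190 [0.5936 0.1344 0.1713]
270 240 [0.4473 0.1299 0.1807]
363 199 [ 0.5815 -0.1469  0.0604]
366 228 [ 0.4916 -0.1594  0.0302]
338
((0.5295229554176331, -0.003459818661212921), (0.20019355416297913, 0.1965342015028), 4.736172676086426)
[[  -2    8    8   18    9    1   10    7    5   10   10]
 [   2   10   68   62   66   64   65   34    9    8    7]
 [  37   35   68   69   70   70   62   31    8   11    9]
 [  24   33   62   67   63   64   63   29    4   11   10]
 [  28   41   69   63   68   60   60   35    9    2   13]
 [  26   33   69   65   66   68   68   27    6   12    7]
 [  11   34   43   27   29   31   33   25   10    9 1647]
 [  11    8    5   11   13   12    8    4    2    7    6]
 [   4    7    7   13    9   10    4   12   10   -4    5]
 [  12   10   10    6   11    7    2    4   11    7    6]
 [   9   33 
[... 216 characters left out ...]
 5]
 [   7   29   45   69   63   67   67   71   27    7    5]
 [   3   27   27   27   27   27   29   22   10   15    2]
 [   4    5   11    6   13   23   15   14    9    7    7]
 [   9   10    8    1    6   12   11   13    2    6    7]
 [   9    2    9   11   15    5   11    4   27   12    3]
 [   2   23   34   70   65   70   72   66   36    4   11]
 [  12   14   37   74   71   67   72   73 1647    4    9]
 [   8    5   35   71   70   70   70   62   33    6   10]
 [   9    3   29   74   69   71   76   71   33   27    9]
 [   8    8   36   68   70   76   70   65   34   32    9]
 [   9   13   27   27    9   14    8   13    3    6    4]
 [   7    2   12    7   11   10   14    7   -1    9    4]]
```

View pics/crop.png

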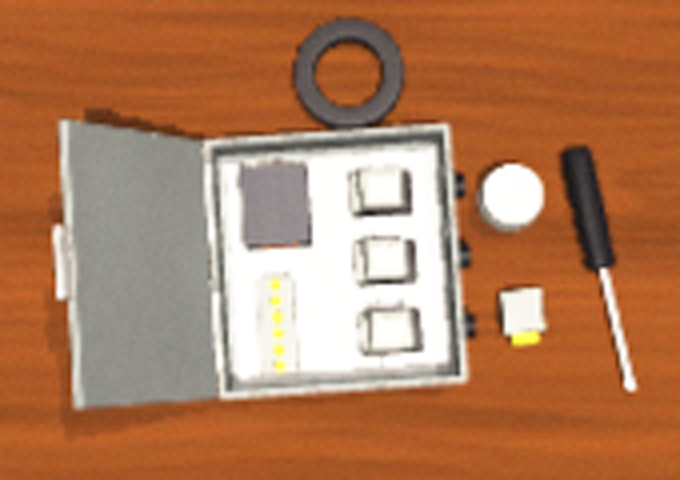

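The crop shows the cover hinged on the left of the box. The transformer and terminals are in the left half, and three clear relay tops are in the right half. The jar, spare relay and screwdriver lie outside to the right. Next I'll refine the relay centres and the hinge line.

```bash
cat >> h.py <<'E'
from scipy.spatial.transform import Rotation as R
def plan(t,yaw=None):
    s=sensors.get_state();r=R.from_quat(s['eef_rot']);d=r.inv().apply(np.array(t)-s['tool_pos'])
    print('shift norm',(d/.3).round(4),'tool y yaw deg',np.degrees(np.arctan2(r.as_matrix()[1,1],r.as_matrix()[0,1])).round(2))
E
python3 - <<'E'
from h import *
P=np.load('P.npy');S=np.load('side0.npy');Q=cloud('side',S)
cs=[]
for c in[(.479,-.0535),(.532,-.0485),(.583,-.043)]:
    for nm,X in(('top',P),('side',Q)):
        m=(np.abs(X[...,:2]-c).max(-1)<.026)&(X[...,2]>.050)&(X[...,2]<.095)
        q=X[m];b=cv2.minAreaRect(q[:,:2].astype(np.float32));print(nm,m.sum(),np.median(q,0).round(4),np.percentile(q[:,2],[25,75]).round(4),np.round(b[0],4),np.round(b[1],4))
        if nm=='top':cs.append((q[:,:2].min(0)+q[:,:2].max(0))/2)
print(np.round(cs,4));v=cs[0]-cs[2];print('len',np.hypot(*v),'yaw',np.degrees(np.arctan2(v[1],v[0])))
# cover plane
m=np.zeros((400,640),bool);m[185:248,256:284]=1;q=P[m];q=q[(q[:,2]>.1)&(q[:,2]<.3)]
c=q.mean(0);n=np.linalg.svd(q-c)[2][2];n*=-np.sign(n[1])*1;print('cover c',c.round(4),'n',n.round(3),'angle',np.arccos(abs(n[2])))
plan([.152,.606,.36]);plan([.479,-.05,.36]);
E
```

```text
top 100 [ 0.4777 -0.0506  0.0705] [0.0684 0.073 ] [ 0.4777 -0.0505] [0.0283 0.0313]
side 73 [ 0.472  -0.0607  0.0703] [0.0659 0.0718] [ 0.4729 -0.056 ] [0.033  0.0329]
top 100 [ 0.5324 -0.0467  0.0659] [0.0632 0.0683] [ 0.5325 -0.0466] [0.0292 0.0322]
side 82 [ 0.524  -0.0548  0.0637] [0.057  0.0658] [ 0.5291 -0.0515] [0.0312 0.0345]
top 101 [ 0.5864 -0.0427  0.0636] [0.0616 0.0672] [ 0.5878 -0.0428] [0.0287 0.0316]
side 75 [ 0.58   -0.0505  0.0633] [0.0561 0.0653] [ 0.5831 -0.0458] [0.0354 0.0349]
[[ 0.4777 -0.0505]
 [ 0.5328 -0.0466]
 [ 0.5879 -0.0429]]
len 0.11046254000118792 yaw -176.04831556339877
cover c [0.5169 0.1327 0.179 ] n [ 0.074 -0.898  0.433] angle 1.1227495656515722
shift norm [ 2.000e-04  5.000e-04 -4.067e-01] tool y yaw deg 75.92
shift norm [-1.5891 -1.8553 -0.4035] tool y yaw deg 75.92
```

Call:
send_rows:
  rows: "0 0 -0.4 0;0 0 -0.4 0;0 0 -0.4 0;-0.8 -0.95 -0.4 -0.05;-0.8 -0.95 -0.4 -0.05;-0.8 -0.95 -0.4 -0.05;-0.8 -0.95 -0.4 -0.05;-0.8 -0.95 -0.4 -0.05;-0.8 -0.95 -0.4 -0.05;-0.8 -0.95 -0.4 -0.05"
  jaw: 1
  force: 20

```text
clock: 0.93
tool_pos: [0.2804, 0.3419, 0.3585]
eef_rot: [-0.034, 0.999, -0.0, -0.0]
contact_force: [1.7, 0.1, 0.5]
opening: 0.266
finger_force: 0.0
```

```bash
python3 -c "
from h import *
plan([.478,-.0505,.15]);print(sensors.get_state()['tool_pos'],sensors.get_state()['clock'])"
```

```text
shift norm [-0.5677 -1.3496  0.6956] tool y yaw deg 93.92
[0.28039637 0.34187294 0.35850896] 0.9333
```

Call:
send_rows:
  rows: "-0.4 -1 0 0;-0.4 -1 0 0;-0.4 -1 0 0;-0.4 -1 0 0;-0.4 -1 0 0;-0.4 -1 0 0;-0.4 -1 0 0;-0.4 -1 0 0;-0.4 -1 0 0;-0.4 -1 0 0"

```text
clock: 1.77
tool_pos: [0.4204, 0.0514, 0.3584]
eef_rot: [-0.032, 0.999, -0.0, -0.0]
contact_force: [-0.3, 0.8, 0.1]
opening: 0.002
finger_force: 0.0
```

```bash
python3 -c "
from h import *
plan([.478,-.0505,.09]);print(sensors.get_state()['tool_pos'],sensors.get_state()['contact_force'])"
```

```text
shift norm [-0.1707 -0.3512  0.8945] tool y yaw deg 93.65
[0.42039229 0.05143627 0.35836232] [-0.2824501   0.82131411  0.07464336]
```

Call:
send_rows:
  rows: "-0.17 -0.35 0 0;-0.17 -0.35 0 0;-0.17 -0.35 0.1 0;-0.17 -0.35 0.85 0;-0.17 -0.35 0.85 0;-0.17 -0.35 0.85 0;-0.17 -0.35 0.85 0;-0.17 -0.35 0.85 0;-0.17 -0.35 0.85 0;-0.17 -0.35 0.85 0"

```text
clock: 2.6
tool_pos: [0.4755, -0.0458, 0.1]
eef_rot: [-0.036, 0.999, 0.001, -0.004]
contact_force: [0.3, -0.1, 0.0]
opening: 0.004
finger_force: 0.0
```

```bash
python3 -c "
from h import *
im,d=eyes.snapshot('side');cv2.imwrite('pics/s1.png',cv2.resize(im[150:270,240:410,::-1],(680,480),interpolation=cv2.INTER_CUBIC))
plan([.478,-.0505,.071]);print(sensors.get_state()['tool_pos'],sensors.get_state()['contact_force'])"
```

```text
shift norm [-0.0033 -0.0147  0.1039] tool y yaw deg 94.08
[ 0.47684616 -0.0462094   0.10217897] [0.6664195  0.45554478 0.45875348]
```

View pics/s1.png

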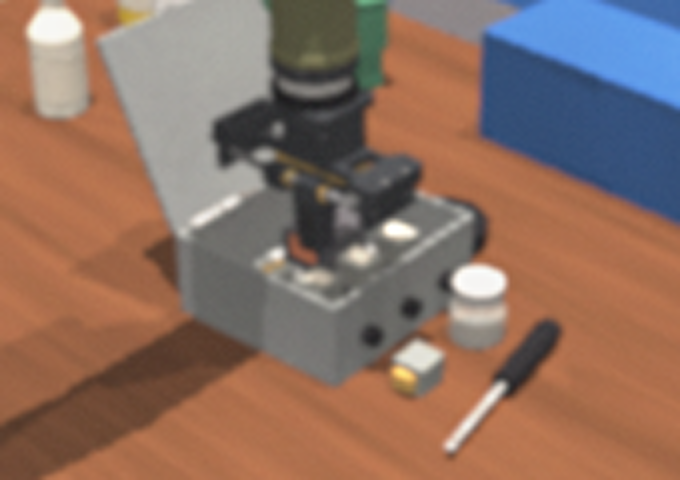

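In the picture the fingers hang over relay 1 at about (315,260), clear of the rim and the cover. I'll go down gently.

Call:
send_rows:
  rows: "-0.003 -0.013 0.03 0;-0.003 -0.013 0.06 0;-0.003 -0.013 0.08 0;-0.003 -0.013 0.085 0;-0.003 -0.013 0.09 0;-0.003 -0.013 0.093 0;-0.003 -0.013 0.096 0;-0.003 -0.013 0.099 0;-0.003 -0.013 0.102 0;-0.003 -0.013 0.102 0"

```text
clock: 3.48
tool_pos: [0.4795, -0.0521, 0.0731]
eef_rot: [-0.034, 0.999, 0.0, 0.0]
contact_force: [0.3, -0.3, -0.5]
opening: 0.005
finger_force: 0.0
```

Call:
send_rows:
  rows: "0 0 0.002 0;0 0 0.004 0;0 0 0.006 0;0 0 0.008 0;0 0 0.01 0;0 0 0.01 0"

```text
clock: 3.98
tool_pos: [0.4795, -0.0521, 0.0704]
eef_rot: [-0.034, 0.999, 0.0, 0.0]
contact_force: [0.1, 0.7, 3.6]
opening: 0.004
finger_force: 2.1
```

Call:
send_rows:
  rows: "0 0 0.002 0;0 0 0.004 0;0 0 0.006 0;0 0 0.006 0"

```text
clock: 4.32
tool_pos: [0.4795, -0.0521, 0.0686]
eef_rot: [-0.034, 0.999, -0.0, 0.0]
contact_force: [-1.1, -0.3, 5.9]
opening: 0.006
finger_force: 2.6
```

Call:
send_rows:
  rows: "0 0 0.002 0;0 0 0.004 0;0 0 0.004 0"

```text
clock: 4.57
tool_pos: [0.4795, -0.052, 0.0674]
eef_rot: [-0.034, 0.999, 0.0, 0.0]
contact_force: [-0.6, 0.1, 6.0]
opening: 0.002
finger_force: 2.6
```

Call:
send_rows:
  rows: "0 0 0.002 0;0 0 0.004 0;0 0 0.004 0"

```text
clock: 4.82
tool_pos: [0.4795, -0.0521, 0.0663]
eef_rot: [-0.034, 0.999, -0.0, 0.0]
contact_force: [-0.1, -0.2, 5.8]
opening: 0.003
finger_force: 2.6
```

Call:
send_rows:
  rows: "0 0 0.002 0;0 0 0.004 0;0 0 0.004 0"

```text
clock: 5.07
tool_pos: [0.4795, -0.0521, 0.0653]
eef_rot: [-0.034, 0.999, -0.0, 0.0]
contact_force: [-1.6, -0.3, 9.2]
opening: 0.006
finger_force: 4.2
```

Call:
send_rows:
  rows: "0 0 0.001 0;0 0 0.001 0"

```text
clock: 5.23
tool_pos: [0.4796, -0.0521, 0.0653]
eef_rot: [-0.034, 0.999, -0.0, 0.0]
contact_force: [-1.6, -0.2, 11.8]
opening: 0.004
finger_force: 5.9
```

Call:
send_rows:
  rows: "0 0 0.002 0;0 0 0.002 0;0 0 0.002 0;0 0 0.002 0;0 0 0.002 0;0 0 0.002 0;0 0 0.002 0;0 0 0.002 0;0 0 0.002 0"

```text
clock: 5.98
tool_pos: [0.4796, -0.0521, 0.0652]
eef_rot: [-0.034, 0.999, -0.0, 0.001]
contact_force: [-2.1, 0.3, 18.6]
opening: 0.007
finger_force: 9.0
```

Call:
send_rows:
  rows: "0 0 -0.085 0;0 0 -0.085 0;-0.09 0.003 -0.085 0;-0.177 0.006 -0.085 0;-0.177 0.006 -0.085 0;-0.177 0.006 -0.07 0;-0.177 0.006 -0.05 0;-0.177 0.006 -0.04 0;-0.177 0.006 -0.03 0;-0.177 0.006 -0.03 0"

```text
clock: 6.82
tool_pos: [0.5309, -0.0468, 0.0718]
eef_rot: [-0.034, 0.999, 0.0, -0.001]
contact_force: [-0.2, -0.3, -0.0]
opening: 0.008
finger_force: 0.0
```

Call:
send_rows:
  rows: "0 0 0.002 0;0 0 0.004 0;0 0 0.006 0;0 0 0.008 0;0 0 0.01 0;0 0 0.01 0"

```text
clock: 7.32
tool_pos: [0.5323, -0.0466, 0.0698]
eef_rot: [-0.034, 0.999, 0.0, 0.0]
contact_force: [0.6, -0.3, 0.4]
opening: 0.007
finger_force: 0.0
```

Call:
send_rows:
  rows: "0 0 0.002 0;0 0 0.004 0;0 0 0.006 0;0 0 0.008 0;0 0 0.008 0"

```text
clock: 7.73
tool_pos: [0.5322, -0.0466, 0.0673]
eef_rot: [-0.034, 0.999, 0.0, -0.0]
contact_force: [-0.9, 0.6, -0.9]
opening: 0.005
finger_force: 0.0
```

Call:
send_rows:
  rows: "0 0 0.002 0;0 0 0.004 0;0 0 0.004 0"

```text
clock: 7.98
tool_pos: [0.5324, -0.0466, 0.0664]
eef_rot: [-0.034, 0.999, 0.0, 0.0]
contact_force: [-0.8, -0.0, 3.0]
opening: 0.005
finger_force: 1.2
```

Call:
send_rows:
  rows: "0 0 0.002 0;0 0 0.004 0;0 0 0.004 0"

```text
clock: 8.23
tool_pos: [0.5324, -0.0466, 0.0654]
eef_rot: [-0.034, 0.999, 0.0, 0.0]
contact_force: [-0.6, -0.5, 4.7]
opening: 0.005
finger_force: 2.5
```

Call:
send_rows:
  rows: "0 0 0.002 0;0 0 0.004 0;0 0 0.004 0"

```text
clock: 8.48
tool_pos: [0.5324, -0.0466, 0.0652]
eef_rot: [-0.034, 0.999, -0.0, 0.0]
contact_force: [-2.0, 0.1, 14.0]
opening: 0.004
finger_force: 7.4
```

Call:
send_rows:
  rows: "0 0 0.002 0;0 0 0.003 0;0 0 0.003 0"

```text
clock: 8.73
tool_pos: [0.5325, -0.0466, 0.0651]
eef_rot: [-0.034, 0.999, -0.0, 0.001]
contact_force: [-3.8, 0.8, 23.1]
opening: 0.003
finger_force: 11.4
```

Call:
send_rows:
  rows: "0 0 -0.001 0;0 0 -0.001 0;0 0 -0.001 0;0 0 -0.001 0;0 0 -0.001 0;0 0 -0.001 0;0 0 -0.001 0;0 0 -0.001 0"

```text
clock: 9.4
tool_pos: [0.5324, -0.0466, 0.0651]
eef_rot: [-0.034, 0.999, -0.0, 0.001]
contact_force: [-3.4, 1.1, 20.3]
opening: 0.007
finger_force: 10.0
```

Call:
send_rows:
  rows: "0 0 -0.085 0;0 0 -0.085 0;-0.09 0.001 -0.085 0;-0.185 0.001 -0.085 0;-0.185 0.001 -0.085 0;-0.185 0.001 -0.07 0;-0.185 0.001 -0.05 0;-0.185 0.001 -0.04 0;-0.185 0.001 -0.03 0;-0.185 0.001 -0.025 0"

```text
clock: 10.23
tool_pos: [0.5864, -0.0427, 0.0698]
eef_rot: [-0.034, 0.999, 0.0, -0.001]
contact_force: [1.0, -0.4, 0.5]
opening: 0.006
finger_force: 0.0
```

Call:
send_rows:
  rows: "0 0 0.002 0;0 0 0.004 0;0 0 0.006 0;0 0 0.008 0;0 0 0.01 0;0 0 0.01 0"

```text
clock: 10.73
tool_pos: [0.5877, -0.0425, 0.0677]
eef_rot: [-0.034, 0.999, 0.0, 0.0]
contact_force: [0.1, 1.4, 0.7]
opening: 0.005
finger_force: 0.0
```

Call:
send_rows:
  rows: "0 0 0.002 0;0 0 0.004 0;0 0 0.006 0;0 0 0.006 0"

```text
clock: 11.07
tool_pos: [0.5876, -0.0426, 0.0658]
eef_rot: [-0.034, 0.999, 0.0, -0.0]
contact_force: [-0.6, 0.3, -0.7]
opening: 0.004
finger_force: 0.0
```

Call:
send_rows:
  rows: "0 0 0.002 0;0 0 0.004 0;0 0 0.004 0"

```text
clock: 11.32
tool_pos: [0.5877, -0.0425, 0.065]
eef_rot: [-0.034, 0.999, 0.0, 0.0]
contact_force: [-0.7, -0.1, 2.8]
opening: 0.009
finger_force: 1.5
```

Call:
send_rows:
  rows: "0 0 0.002 0;0 0 0.004 0;0 0 0.004 0"

```text
clock: 11.57
tool_pos: [0.5877, -0.0425, 0.064]
eef_rot: [-0.034, 0.999, 0.0, 0.0]
contact_force: [-0.8, -0.3, 6.6]
opening: 0.008
finger_force: 2.9
```

Call:
send_rows:
  rows: "0 0 0.002 0;0 0 0.003 0;0 0 0.003 0"

```text
clock: 11.82
tool_pos: [0.5878, -0.0425, 0.064]
eef_rot: [-0.034, 0.999, -0.0, 0.0]
contact_force: [-2.0, 0.5, 12.6]
opening: 0.004
finger_force: 6.2
```

Call:
send_rows:
  rows: "0 0 0.002 0;0 0 0.002 0;0 0 0.002 0;0 0 0.002 0;0 0 0.002 0;0 0 0.002 0;0 0 0.002 0;0 0 0.002 0"

```text
clock: 12.48
tool_pos: [0.5878, -0.0426, 0.0639]
eef_rot: [-0.034, 0.999, -0.0, 0.0]
contact_force: [-3.4, 0.4, 17.2]
opening: 0.004
finger_force: 8.4
```

Call:
send_rows:
  rows: "0 0 -0.2 0;0 0 -0.4 0;0 0 -0.6 0;0 0 -0.8 0;0 0 -0.95 0;0 0 -0.95 0;0 0 -0.95 0;0 0 -0.95 0"

```text
clock: 13.15
tool_pos: [0.5914, -0.0427, 0.3547]
eef_rot: [-0.034, 0.999, -0.0, 0.007]
contact_force: [0.4, 1.1, -0.2]
opening: 0.007
finger_force: 0.0
```

```bash
python3 -c "
from h import *
plan([.512,.215,.34]);plan([.512,.215,.22]);print(sensors.get_state()['tool_pos'])
im,d=eyes.snapshot('top');P=cloud('top',d)
for v in(190,200,215,230,240):print(v,[P[v,u].round(3).tolist() for u in (248,250,252,256)])
for c in[(.479,-.052),(.533,-.047),(.588,-.043)]:
    m=(np.abs(P[...,:2]-c).max(-1)<.013);print(np.median(P[m],0))
"
```

```text
shift norm [0.2067 0.8749 0.0452] tool y yaw deg 93.89
shift norm [0.2126 0.8753 0.4452] tool y yaw deg 93.89
[ 0.591446   -0.0426698   0.35474234]
190 [[0.611, 0.224, 0.004], [0.584, 0.181, 0.251], [0.583, 0.175, 0.257], [0.586, 0.166, 0.237]]
200 [[0.58, 0.225, -0.008], [0.556, 0.179, 0.257], [0.556, 0.175, 0.251], [0.557, 0.165, 0.24]]
215 [[0.53, 0.224, -0.005], [0.514, 0.177, 0.262], [0.514, 0.172, 0.263], [0.515, 0.163, 0.245]]
230 [[0.481, 0.221, 0.002], [0.481, 0.215, 0.002], [0.473, 0.172, 0.256], [0.473, 0.162, 0.25]]
240 [[0.449, 0.221, -0.003], [0.449, 0.214, 0.001], [0.449, 0.207, 0.002], [0.446, 0.16, 0.253]]
[ 0.47909035 -0.05200643  0.78095022]
[ 0.5323339  -0.04682659  0.75400566]
[ 0.58811465 -0.04313519  0.72122206]
```

Call:
send_rows:
  rows: "0.21 0.92 0 0;0.21 0.92 0 0;0.21 0.92 0 0;0.21 0.92 0 0;0.21 0.92 0 0;0.21 0.92 0 0;0.21 0.92 0 0;0.21 0.92 0 0;0.21 0.92 0 0;0.21 0.92 0 0"

```text
clock: 14.03
tool_pos: [0.5057, 0.2272, 0.3458]
eef_rot: [-0.034, 0.999, -0.001, -0.001]
contact_force: [0.7, -0.2, 0.1]
opening: 0.008
finger_force: 0.0
```

```bash
python3 -c "
from h import *
plan([.512,.225,.235]);print(sensors.get_state()['tool_pos'],sensors.get_state()['eef_rot'])
"
```

```text
shift norm [-0.021  -0.0081  0.3693] tool y yaw deg 93.88
[0.50574551 0.22724246 0.34579882] [-3.38725509e-02  9.99425223e-01 -1.04557006e-03 -8.83743907e-04]
```

Call:
send_rows:
  rows: "-0.02 0 0.1 0;-0.02 0 0.2 0;-0.02 0 0.3 0;-0.02 0 0.367 0;-0.02 0 0.367 0;-0.02 0 0.367 0"

```text
clock: 14.53
tool_pos: [0.5121, 0.2267, 0.2361]
eef_rot: [-0.033, 0.999, -0.001, -0.001]
contact_force: [0.2, 0.3, 0.0]
opening: 0.009
finger_force: 0.0
```

Call:
send_rows:
  rows: "0 -0.02 0 0;0 -0.04 0 0;0 -0.06 0 0;0 -0.08 0 0;0 -0.1 0 0;0 -0.12 0 0;0 -0.14 0 0;0 -0.16 0 0;0 -0.16 0 0"

```text
clock: 15.28
tool_pos: [0.5164, 0.1819, 0.2384]
eef_rot: [-0.034, 0.999, 0.002, 0.002]
contact_force: [-0.4, 3.8, 3.4]
opening: 0.006
finger_force: 1.9
```

Call:
send_rows:
  rows: "0 -0.03 0 0;0 -0.06 0 0;0 -0.09 0 0;0 -0.12 0 0;0 -0.15 0 0;0 -0.18 0 0;0 -0.2 0 0;0 -0.2 0 0"

```text
clock: 15.95
tool_pos: [0.5191, 0.1183, 0.2366]
eef_rot: [-0.033, 0.999, -0.001, -0.001]
contact_force: [0.8, -0.3, 0.3]
opening: 0.005
finger_force: 0.0
```

```bash
python3 -c "
from h import *
im,d=eyes.snapshot('side');cv2.imwrite('pics/s2.png',cv2.resize(im[120:250,220:410,::-1],(760,520),interpolation=cv2.INTER_CUBIC))
"
```

```text
(no output)
```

View pics/s2.png

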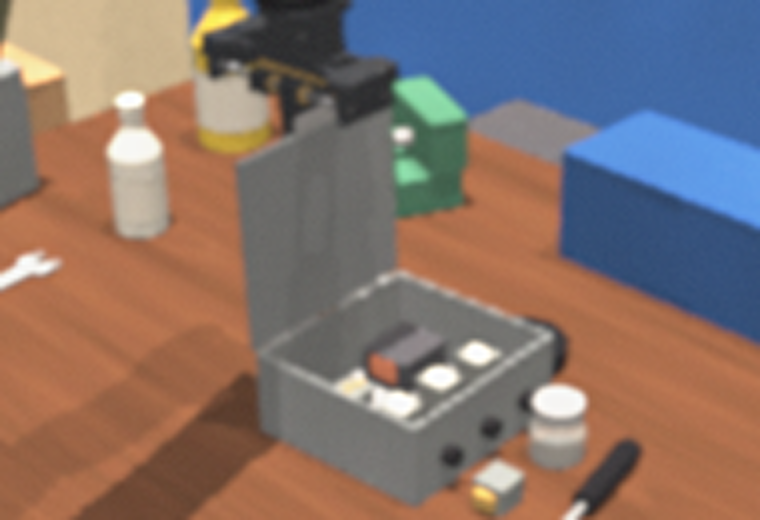

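The cover now stands about vertical, with the fingers behind its top edge near (300,120), and nothing else has moved. I'll follow the arc down.

Call:
send_rows:
  rows: "0 -0.075 0.004 0;0 -0.147 0.014 0;0 -0.21 0.029 0;0 -0.273 0.049 0;0 -0.333 0.08 0;0 -0.393 0.115 0;0 -0.445 0.16 0;0 -0.493 0.212 0;0 -0.493 0.212 0"

```text
clock: 16.75
tool_pos: [0.5271, -0.0301, 0.1707]
eef_rot: [-0.032, 0.999, -0.001, -0.003]
contact_force: [0.1, 0.5, 0.5]
opening: 0.006
finger_force: 0.0
```

Call:
send_rows:
  rows: "0 -0.02 0.03 0;0 -0.04 0.06 0;0 -0.055 0.09 0;0 -0.07 0.12 0;0 -0.08 0.15 0;0 -0.09 0.18 0;0 -0.095 0.2 0;0 -0.097 0.21 0;0 -0.097 0.21 0"

```text
clock: 17.5
tool_pos: [0.531, -0.0558, 0.1095]
eef_rot: [-0.034, 0.999, -0.0, -0.001]
contact_force: [0.5, -0.6, 0.4]
opening: 0.006
finger_force: 0.0
```

Call:
send_rows:
  rows: "0 -0.01 0.01 0;0 -0.02 0.02 0;0 -0.025 0.03 0;0 -0.025 0.035 0;0 -0.025 0.04 0;0 -0.025 0.04 0"

```text
clock: 18.0
tool_pos: [0.5318, -0.0633, 0.0981]
eef_rot: [-0.034, 0.999, -0.0, -0.0]
contact_force: [-0.4, -1.0, 0.5]
opening: 0.005
finger_force: 0.0
```

Call:
send_rows:
  rows: "0 0 0.003 0;0 0 0.006 0;0 0 0.009 0;0 0 0.011 0;0 0 0.011 0"

```text
clock: 18.42
tool_pos: [0.5318, -0.0629, 0.0949]
eef_rot: [-0.034, 0.999, 0.0, -0.0]
contact_force: [-0.2, -0.3, 0.3]
opening: 0.004
finger_force: 0.1
```

Call:
send_rows:
  rows: "0 0 0.002 0;0 0 0.004 0;0 0 0.005 0;0 0 0.005 0"

```text
clock: 18.75
tool_pos: [0.5319, -0.0628, 0.0939]
eef_rot: [-0.034, 0.999, 0.0, 0.0]
contact_force: [-0.2, -1.1, 6.1]
opening: 0.005
finger_force: 2.9
```

Call:
send_rows:
  rows: "0 0 0.002 0;0 0 0.004 0;0 0 0.004 0"

```text
clock: 19.0
tool_pos: [0.5319, -0.0628, 0.0938]
eef_rot: [-0.034, 0.999, -0.0, 0.0]
contact_force: [-3.7, -0.9, 16.2]
opening: 0.005
finger_force: 8.1
```

Solid stop. I'll hold a little over 15 N for half a second and then lift away.

Call:
send_rows:
  rows: "0 0 0.001 0;0 0 0.001 0;0 0 0.001 0;0 0 0.001 0;0 0 0.001 0;0 0 0.001 0;0 0 0.001 0;0 0 0.001 0"

```text
clock: 19.67
tool_pos: [0.5319, -0.0628, 0.0938]
eef_rot: [-0.034, 0.999, -0.0, 0.0]
contact_force: [-3.3, -0.1, 18.9]
opening: 0.007
finger_force: 9.4
```

Call:
send_rows:
  rows: "0 0 -0.02 0;0 0 -0.1 0;0 0 -0.2 0;0 0 -0.35 0;0 0.3 -0.5 0;0 0.6 -0.5 0;0 0.9 -0.5 0;0 0.9 -0.5 0;0 0.9 -0.5 0;0 0.9 -0.5 0"

```text
clock: 20.5
tool_pos: [0.5145, 0.182, 0.2394]
eef_rot: [-0.034, 0.999, 0.0, -0.0]
contact_force: [0.9, 0.2, -0.4]
opening: 0.004
finger_force: 0.0
```

```bash
python3 -c "
from h import *
print(sensors.get_state()['tool_pos'])
im,d=eyes.snapshot('side');cv2.imwrite('pics/s3.png',im[...,::-1])
im,d=eyes.snapshot('top');P=cloud('top',d)
m=(abs(P[...,0]-.53)<.08)&(abs(P[...,1]+.04)<.05)&(P[...,2]<.13);q=P[m];print(m.sum(),np.median(q,0));A=np.c_[q[:,:2],np.ones(len(q))];print(np.linalg.lstsq(A,q[:,2],rcond=None)[0])
"
```

```text
[0.51448344 0.18201476 0.23944432]
1702 [ 0.52972833 -0.04013933  0.09449069]
[-0.00133522  0.00641393  0.09556609]
```

View pics/s3.png

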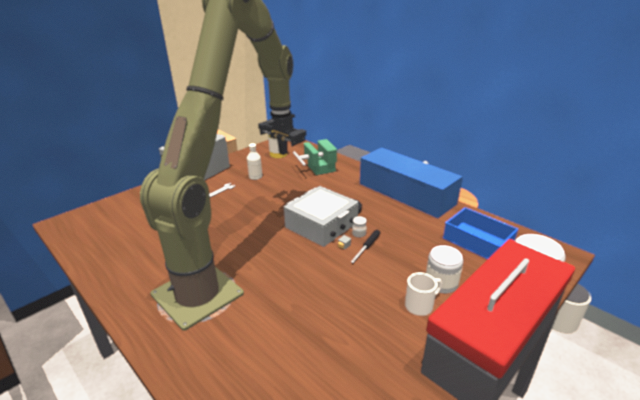

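The cover lies flat and shut at (320,212), tilted about 0.006 rad. The bystanders are where they were, and the arm is clear.

```bash
python3 -c "
from h import *
print(finish_job())"
```

```text
the job is handed in; nothing more can be done
None
```

I pushed relays 1, 2 and 3 in order to a solid stop, holding each at about 17–20 N, then closed the cover and held it at about 19 N; the job is handed in at about 21 s, but the hand-in gave no verdict.

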